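Nest the bead-bowl covers upside down

TASK

The wooden domed covers of the bead bowls are to be put away as one nest: take the medium cover from the sloping card tray and set it, hollow side up, into the large cover that already lies hollow side up on the table, then set the small cover in the same way into the medium one. Lower each cover by hand until it touches the one below before letting go (do not drop it), leave each resting level and fully down in the one below, do not shove the large cover about, and leave the bowls, jar and scoop alone.

Things in the scene. Friction and masses are not known exactly. Their poses are not given: they have to be found in the camera images.
- medium_center (a point): Medium domed cover, light wood, loose, 0.11-0.21 kg: 126 mm across the rim, 58 mm high, wall 8 mm. Starts in either bay of the tray: button flat on the slope, rim against the low wall, hollow facing up and away from the robot. Point on the axis, half-way up (29 mm from either end). z: along the dome's axis, out of the hollow side; x: up the tray's slope at the start.
- medium_mouth (a point): Centre of the medium cover's mouth, level with its rim. A flat button (48 mm across, 6 mm thick) on the crown is what it stands on when hollow side up. Outer radius 38 mm just above the button, 51 mm at 22 mm, 59 mm at 39 mm from the button's face; near the rim the wall leans 11 deg outward from the axis. Inside: flat floor, radius about 32 mm, 14 mm from the button's face.
- small_center (a point): Small domed cover, same make, loose, 0.06-0.12 kg: 84 mm across the rim, 54 mm high, wall 8 mm. Starts like the medium one, in the other bay. Point on the axis, half-way up (27 mm from either end); axes as for the medium cover.
- small_mouth (a point): Centre of the small cover's mouth, level with its rim. Same 48 mm button, 6 mm thick. Outer radius 29 mm just above the button, 36 mm at 20 mm, 40 mm at 37 mm from the button's face; near the rim the wall leans 7 deg outward from the axis.
- large_center (a point): Large domed cover, same make, loose, 0.3 kg, lying hollow side up on the table on its 48 mm button: 172 mm across the rim, 60 mm high, wall 8 mm. Inside: flat floor, radius about 40 mm, 14 mm above the table, rising as a dome to 78 mm radius at the rim. Point on the axis, half-way up (30 mm above the table); z along the axis, up.
- large_mouth (a point): Centre of the large cover's mouth, level with its rim. Nested, the medium's centre is 13 mm above the large's, the small's 12 mm above the medium's; each rim stands 10 to 12 mm above the next with a 13 to 15 mm gap round it, too tight for a finger, so the held edge is best kept some 20 deg high: a cover let go a little tilted rocks down level.
- tray: Sloping two-bay card tray, fixed, 300 mm wide (its y). Floor 130 mm long, rising at 40 deg along +x from 8 mm above the table, low edge 20 mm on the -x side of the origin; a wall 68 mm deep, square to the floor, at the low edge. Bays centred at y = +-74 mm; dividers 30 mm deep; top end open. Origin under its middle on the table; x horizontal, up the slope, roughly towards the robot.
- bowl: Bystander: open wooden bead bowl with beads, 146 mm across, 50 mm high; origin at the centre of its underside.
- covered_bowl: Bystander: wooden bowl with its domed cover on, 150 mm across, 103 mm high; origin at the centre of its underside.
- jar: Bystander: clear jar with metal cap, 76 mm across, 110 mm high; origin at the centre of its underside.
- scoop: Bystander: spoon-shaped scoop, wooden handle and steel bowl, 170 mm long, lying on the table; origin near its middle.
There are look-alikes about, which are no part of the job. Leave any red look-alike of the part that bears large_center alone. What is shaped like the part that bears small_center but pink is not meant.

How it is judged:
On the way, in this order (a step that is already met when the one before it is completed fails the run):
1. the medium cover, held in the gripper, is lowered until it touches the large one (contact force between medium and large above 0.2 N and contact force between the fingers and medium above 1 N and horizontal distance between medium_center and large_center below 0.045 m), for 0.1 s.
2. the medium cover is let go and rests level and fully down, hollow side up, in the large one (horizontal distance between medium_center and large_center below 0.018 m and z of medium_center in the frame of large_center below 0.017 m and angle between medium_center's own z axis and vertical below 0.1 rad and contact force between the fingers and medium below 0.1 N), for 0.3 s.
3. the small cover, held in the gripper, is lowered until it touches the medium one (contact force between small and medium above 0.2 N and contact force between the fingers and small above 1 N and horizontal distance between small_center and medium_center below 0.04 m), for 0.1 s.
At the end, for the whole second after the job is handed in: The large cover stands hollow side up on the table; the medium one sits in it and the small one in the medium, both hollow side up, level within about 6 deg, centred within 18 mm, fully down (centres at most 17 and 16 mm above the one below), all released and at rest (horizontal distance between medium_center and large_center below 0.018 m and z of medium_center in the frame of large_center below 0.017 m and angle between each of medium_center, small_center, large_center's own z axis and vertical below 0.1 rad and horizontal distance between small_center and medium_center below 0.018 m and z of small_center in the frame of medium_center below 0.016 m and height (world z) of large_center below 0.035 m and linear speed of each of medium, small, large below 0.02 m/s); the robot touches nothing.
It fails at once if the large cover is shoved more than 60 mm from where it stood (distance of large_center from where it was at the start of the episode above 0.06 m).
It fails at once if a bystander is moved more than 25 mm (distance of any of bowl, covered_bowl, jar, scoop from where it was at the start of the episode above 0.025 m).
It also fails if it takes over 67 s, if anything falls off the work surface, if the arm or the gripper's body presses on something with over 40 N, if the wrist force passes 120 N, or if a joint passes its speed limit or range.

ROBOT

A 6-joint arm with a two-finger parallel gripper is mounted at the origin on the work surface. World frame = base frame: x ahead of the robot, y to its left, z up, the work surface at z = 0. Lengths are in m, angles in rad, forces in N, time in s.
With the tool pointing down it reaches from about 0.35 to 0.725 m from the base axis. Payload 4.3 kg.
Tool frame: the origin (TCP) lies between the finger pads; the fingertips stand 17 mm ahead of it and the grasp point (between the pads) lies 2 mm behind it; z points along the fingers, y is the line along which they close (so a half turn about z gives the same grasp; the last joint's range is limited). The gripper opens to 85 mm and grips with 20 to 120 N. Pads are 22 mm wide; open, the fingers measure 114 mm over their backs; the gripper's body (76 mm by 85 mm) begins 54 mm behind the grasp point. The pads swing forward as they close: fully open they stand 13 mm farther back than shut.
Start: joints at [1.163, 0.377, 0.081, 1.274, 0, 1.46], TCP at [0.169, 0.55, 0.248] pointing down, gripper open.
Joint ranges: [-2.72, 2.72], [-0.84, 1.66], [-1.02, 1.22], [-1.77, 2.12], [-1.37, 1.28], [-3.14, 3.14]. Speed limits (rad/s): [2.57, 2.57, 3.14, 3.14, 3.14, 3.14].

INTERFACE

Orientations are given as a rotation vector (axis times angle).
In Python, from rig import manip, viewer gives the robot as it stands. The module is installed in compiled form; this text tells all that it offers.
- The arm moves only by the tool play_rows, never from a script. Its argument "moves" is one flat list of numbers, 7 for each row, row after row: the turn, a rotation vector about the tool's x, y, z in degrees, then the shift along the tool's x, y, z in m, then the opening, from -1 (shut) to 1 (fully open). A call has 1 to 8 rows; each row shifts and turns the commanded pose from where the row before left it, along the tool's axes as they then stand; what a row does not reach is not made up. A row lasts 1/12 s, in which the tool goes at most 41.7 mm and 7.16 degrees, less where a joint would pass 70% of its speed; a pose out of reach is approached as far as the arm can. A call with a gripper value outside its range is refused whole. The fingers move at their own pace and stop on an object; "grip_force" is the grip in N (left out, the last holds). Time passes only in rows, so rows that do not move let the fingers close. It gives the time, the measured TCP pose, the force, the opening and the grip force at its end, in the units of the state.
- manip.observe(): the state, without advancing time (a new reading comes with each control period).
- viewer.snapshot(name): name is "side" or "top"; returns (picture, depth): 420x560x3 uint8, red, green, blue; 420x560 float32, m along the optical axis (not along the pixel's ray), 0 where there is no reading.
- viewer.get_calibration(name): a dict with "mtx" (3x3 intrinsics, pixels), "distortion" ([k1, k2, p1, p2, k3] as OpenCV has them; the pictures are not rectified), "eye" and "rotation" of the camera in the world. Camera axes: x right, y down, z forward; pixel columns grow to the right and rows downward; lengths in m; the calibration is good to about 2 mm. A picture is of the moment at which its call begins. get_calibration takes no time and is no camera call.
- manip.finish_job(): hands the job in; it is judged then, once.
The state is a dict: "time": time; "joint_pos": joint angles; "dq": joint speeds; "tau": joint torques, N m; "ee_pos": TCP position; "ee_rot": TCP orientation; "wrist_force": force on the tool from outside, world axes, zero at the start; "torque": the same for the moment, N m; "finger_gap": finger opening in m; "finger_force": force on a finger pad.
Only numpy, scipy, OpenCV 4.12 (cv2) and the standard library are available. Lean on these libraries where they do the work, as an engineer would, in place of code of your own. Each camera call takes 0.05 s, during which the arm holds its last target. There are 200 camera calls.

## Working session

There is one attempt and no reset: what is moved stays moved. The work goes in short steps, Python scripts to look and compute and a tool call to move; the robot and the scene stay as the last step left them, time stands still between calls to the robot, and variables do not carry over. Pictures are saved under pics/ and viewed, at most 10 in all, crops included, and the job is handed in when it is done.

Besides the shell and the picture viewer there is one more tool, called after ">>>" as a command line: name --argument value ..., lists and objects as JSON in quotes. play_rows: Moves the arm, as the interface text tells. Its arguments: {"type":"object","properties":{"moves":{"type":"array","items":{"type":"number"}},"grip_force":{"type":"number"}},"required":["moves"]}

```bash
mkdir -p pics; cat > h.py <<'E'
import numpy as np, cv2
from rig import manip, viewer
from scipy.spatial.transform import Rotation as R
def cam(n):
    c=viewer.get_calibration(n); rot=np.array(c['rotation'],float)
    if rot.shape!=(3,3): rot=R.from_rotvec(rot.ravel()).as_matrix()
    return np.array(c['mtx'],float),np.array(c['distortion'],float),np.array(c['eye'],float),rot
def cloud(n,d):
    K,D,e,Rm=cam(n); h,w=d.shape
    u,v=np.meshgrid(np.arange(w),np.arange(h))
    p=cv2.undistortPoints(np.stack([u,v],-1).reshape(-1,1,2).astype(float),K,D).reshape(h,w,2)
    c=np.dstack([p*d[...,None],d]); W=c@Rm.T+e; W[d==0]=np.nan
    return W
def proj(n,P):
    K,D,e,Rm=cam(n); q=(np.atleast_2d(P)-e)@Rm
    return cv2.projectPoints(q,np.zeros(3),np.zeros(3),K,D)[0].reshape(-1,2)
def snap(n,f=None):
    p,d=viewer.snapshot(n); p=np.array(p); d=np.array(d)
    if f: cv2.imwrite(f'pics/{f}.png',p[...,::-1])
    return p,d
E
python3 - <<'E'
from h import *
ims=[]
for n in('top','side'):
    p,d=snap(n,n); np.savez(n,p=p,d=d)
    c=viewer.get_calibration(n);print(n,np.round(c['mtx'],1).tolist(),np.round(c['eye'],3),np.round(c['rotation'],3).tolist(), c['distortion'])
s=manip.observe();print({k:np.round(v,3).tolist() for k,v in s.items()})
E
```

```text
top [[427.9, 0.0, 278.2], [0.0, 427.9, 204.6], [0.0, 0.0, 1.0]] [ 0.385 -0.007  1.162] [-2.13, 2.185, -0.161] [-0.13440785  0.          0.          0.          0.        ]
side [[415.1, 0.0, 275.3], [0.0, 415.1, 206.3], [0.0, 0.0, 1.0]] [ 0.295 -0.619  0.714] [-2.32, 0.431, -0.188] [-0.09804628  0.          0.          0.          0.        ]
{'time': 0.1, 'joint_pos': [1.163, 0.378, 0.08, 1.274, -0.0, 1.461], 'dq': [0.002, -0.002, 0.004, -0.0, -0.0, -0.0], 'tau': [0.001, -46.469, 27.058, 0.012, -0.0, 0.0], 'ee_pos': [0.168, 0.549, 0.247], 'ee_rot': [-0.466, -3.106, 0.003], 'wrist_force': [0.416, 0.467, -0.373], 'torque': [-0.063, -0.016, -0.041], 'finger_force': 0.0, 'finger_gap': 0.085}
```

View pics/top.png

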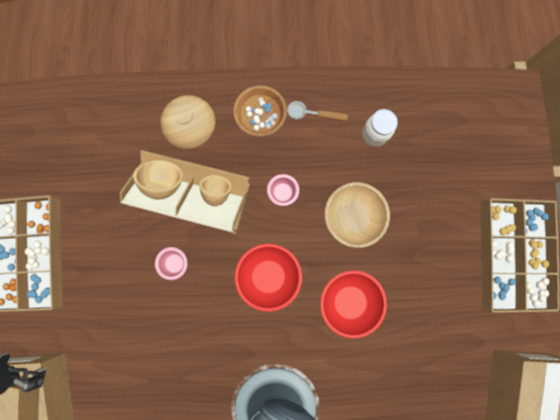

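View pics/side.png

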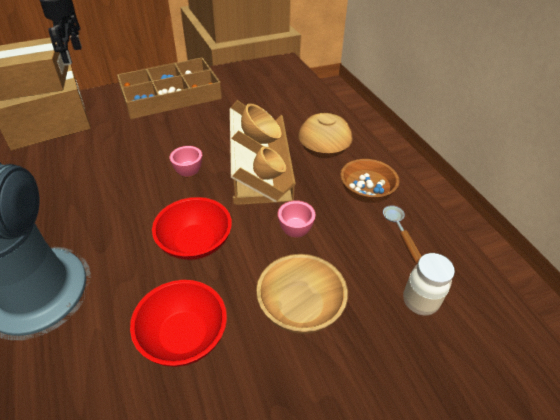

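Top view: the wooden large cover is at (357,215). Red look-alikes are at (268,278) and (353,304), so not meant. The light-wood medium is in the tray's left bay at (158,180) and the small in the right bay at (215,190). Pink ones are at (283,190) and (171,263), so not meant. The jar, scoop and bowls are at the top edge. The side view agrees: large (302,292), medium (260,124), small (268,160).

```bash
python3 - <<'E'
from h import *
t=np.load('top.npz'); W=cloud('top',t['d']); p=t['p'].astype(int)
hsv=cv2.cvtColor(t['p'],cv2.COLOR_RGB2HSV)
def ransac_circle(P):
    A=np.c_[2*P,np.ones(len(P))]
    for _ in range(8):
        c=np.linalg.lstsq(A,(P**2).sum(1),rcond=None)[0]; r=np.sqrt(c[2]+c[:2]@c[:2])
        e=abs(np.hypot(*(P-c[:2]).T)-r); k=e<np.maximum(.003,np.percentile(e,90)); P=P[k];A=A[k]
    return c[:2],r,len(P)
# large rim
w=W[170:262,310:405].reshape(-1,3); w=w[w[:,2]>.054]
print('large rim',ransac_circle(w[:,:2]),w[:,2].max())
# cream floor plane
m=np.zeros(hsv.shape[:2],bool); m[150:235,115:255]=1
cream=m&(hsv[...,1]<75)&(hsv[...,2]>190)
w=W[cream]; c=np.median(w,0)
for _ in range(5):
    c=w.mean(0); n=np.linalg.svd(w-c,full_matrices=False)[2][2]; w=w[abs((w-c)@n)<.004]
n*=np.sign(n[2]); print('floor n',n,'tilt',np.degrees(np.arccos(n[2])),'c',c,len(w))
xh=-np.r_[n[:2],0]/np.hypot(*n[:2]); yh=np.cross([0,0,1],xh); u=xh*np.cos(.698)+np.r_[0,0,np.sin(.698)]
# point on floor at z=8mm: low edge
w=W[m]; w=w[w[:,2]>.006]
s=(w-c)@yh; print('y range',np.percentile(s,[.5,99.5]))
f=w[abs((w-c)@n)<.004]; print('floor y,u range',np.percentile((f-c)@yh,[.5,99.5]),np.percentile((f-c)@u,[.5,99.5]),'lowedge u by height',(0.008-c[2])/np.sin(.698))
print('xh',xh,'yh',yh,'yaw',np.degrees(np.arctan2(xh[1],xh[0])))
nn=-xh*np.sin(.698)+np.r_[0,0,np.cos(.698)]
for name,h in(('med',.058),('small',.054)):
    q=w[abs((w-c)@nn-h)<.003]; 
    x=np.c_[(q-c)@u,(q-c)@yh]
    x=x[(x[:,1]>0) if (name=='small') else (x[:,1]<0)]
    if len(x)>8: print(name,len(x),np.percentile(x,[1,99],axis=0).round(4).tolist(),ransac_circle(x))
np.savez('tray',c=c,u=u,n=nn,xh=xh,yh=yh)
E
```

```text
large rim (array([ 0.5037443, -0.2298024]), np.float64(0.08086341356270682), 443) 0.06640181059360994Traceback (most recent call last):
  File "<stdin>", line 18, in <module>
    u, s, vh = gufunc(a, signature=signature)
               ~~~~~~^^^^^^^^^^^^^^^^^^^^^^^^
    raise LinAlgError("SVD did not converge")
numpy.linalg.LinAlgError: SVD did not converge
```

```bash
cat > meas.py <<'E'
from h import *
t=np.load('top.npz'); W=cloud('top',t['d'])
hsv=cv2.cvtColor(t['p'],cv2.COLOR_RGB2HSV)
def circ(P):
    for _ in range(8):
        A=np.c_[2*P,np.ones(len(P))]
        c=np.linalg.lstsq(A,(P**2).sum(1),rcond=None)[0]; r=np.sqrt(c[2]+c[:2]@c[:2])
        e=abs(np.hypot(*(P-c[:2]).T)-r); P=P[e<max(.004,np.percentile(e,90))]
    return c[:2].round(4),r.round(4),len(P)
m=np.zeros(hsv.shape[:2],bool); m[150:235,115:255]=1; m&=np.isfinite(W[...,2])
w=W[m&(hsv[...,1]<75)&(hsv[...,2]>190)]
for _ in range(6):
    c=w.mean(0); n=np.linalg.svd(w-c,full_matrices=False)[2][2]; e=abs((w-c)@n); w=w[e<max(.004,np.percentile(e,90))]
n*=np.sign(n[2]); print('floor n',n,'tilt',np.degrees(np.arccos(n[2])),'c',c,len(w))
xh=-np.r_[n[:2],0]/np.hypot(*n[:2]); yh=np.cross([0,0,1],xh); a=np.radians(40)
u=xh*np.cos(a)+np.r_[0,0,np.sin(a)]; nn=-xh*np.sin(a)+np.r_[0,0,np.cos(a)]
w=W[m]; w=w[w[:,2]>.012]
print('y range',np.percentile((w-c)@yh,[.5,99.5]))
f=w[abs((w-c)@nn)<.004]; print('floor y,u range',np.percentile((f-c)@yh,[.5,99.5]),np.percentile((f-c)@u,[.5,99.5]),'lowedge u by height',(0.008-c[2])/np.sin(a))
print('xh',xh,'yaw',np.degrees(np.arctan2(xh[1],xh[0])))
x=np.c_[(w-c)@u,(w-c)@yh,(w-c)@nn]
np.savez('tray',c=c,u=u,n=nn,xh=xh,yh=yh)
print('wall u', np.percentile(x[(x[:,2]>.064)][:,0],[5,50,95]) if (x[:,2]>.064).any() else None)
for name,h,sg in(('med',.058,-1),('small',.054,1)):
  for s in(1,-1):
    q=x[(abs(x[:,2]-h)<.005)&(s*x[:,1]>0)]
    if len(q)>8: print(name,s,len(q),np.percentile(q,[1,99],axis=0).round(4).tolist(),circ(q[:,:2]))
E
python3 meas.py
```

```text
floor n [ 0.61316016 -0.17460077  0.77042143] tilt 39.60825169791067 c [0.53518349 0.20919441 0.06391928] 2370
y range [-0.16754312  0.13159888]
floor y,u range [-0.16630959  0.13122827] [-0.07954041  0.04393367] lowedge u by height -0.08699495124034626
xh [-0.96176714  0.27386854 -0.        ] yaw 164.1054021732544
wall u [-0.09445812 -0.08913495 -0.08602364]
med 1 286 [[-0.0918, 0.0029, 0.0531], [-0.0052, 0.1295, 0.0628]] (array([-0.0484,  0.0548]), np.float64(0.0401), 140)
med -1 542 [[-0.0918, -0.1606, 0.0532], [0.0353, -0.006, 0.0625]] (array([-0.0252, -0.0924]), np.float64(0.0593), 297)
small 1 393 [[-0.0915, 0.0026, 0.0491], [-0.0047, 0.1294, 0.0586]] (array([-0.0471,  0.0551]), np.float64(0.0402), 185)
small -1 570 [[-0.0917, -0.1634, 0.0492], [0.0353, -0.0062, 0.0589]] (array([-0.0236, -0.0917]), np.float64(0.0583), 335)
```

```bash
cat > plan.py <<'E'
from h import *
T=np.load('tray.npz'); c,u,n,xh,yh=[T[k] for k in('c','u','n','xh','yh')]
L=np.array([.504,-.230,0.])
def grasp(name,depth,back=0,side=0):
    # depth of TCP below rim along wall
    v,y,h,r,l=dict(med=(-.0245,-.0925,.058,.059,11),small=(-.046,.0553,.054,.038,7))[name]
    a=np.radians(l); d=-n*np.cos(a)-u*np.sin(a)
    mouth=c+v*u+y*yh+h*n
    p=mouth+r*u+d*(depth-back)
    z=d;x=yh;Rm=np.c_[x,np.cross(z,x),z]
    return p,Rm,mouth
def delta(p,Rm,s=None):
    s=s or manip.observe()
    R0=R.from_rotvec(s['ee_rot']).as_matrix(); p0=np.array(s['ee_pos'])
    rv=np.degrees(R.from_matrix(R0.T@Rm).as_rotvec())
    print('shift(now axes)',(R0.T@(p-p0)).round(4),'turn',rv.round(2),abs(np.linalg.norm(rv)).round(1),'shift(target axes)',(Rm.T@(p-p0)).round(4))
E
python3 - <<'E'
from plan import *
for nm in('med','small'):
    p,Rm,m=grasp(nm,.007,.06); print(nm,'mouth',m.round(3),'grasp',grasp(nm,.007)[0].round(3),'pre',p.round(3),Rm[:,2].round(3)); delta(p,Rm)
# crop to confirm
p=cv2.imread('pics/top.png'); q=p[140:310,105:405]; cv2.imwrite('pics/crop.png',cv2.resize(q,None,fx=2.6,fy=2.6,interpolation=cv2.INTER_CUBIC))
for nm in('med','small'): print(proj('top',[grasp(nm,0)[0],grasp(nm,0)[2]]).round(1).tolist())
E
```

```text
med mouth [0.614 0.283 0.093] grasp [0.568 0.296 0.124] pre [0.596 0.288 0.177] [-0.466  0.133 -0.875]
shift(now axes) [-0.485  -0.1241  0.0707] turn [-22.63  22.94 -89.06] 94.7 shift(target axes) [ 0.1341 -0.4561 -0.1721]
small mouth [0.587 0.137 0.076] grasp [0.556 0.146 0.094] pre [0.587 0.137 0.145] [-0.524  0.149 -0.839]
shift(now axes) [-0.5212 -0.2711  0.1033] turn [-25.73  26.1  -88.44] 95.7 shift(target axes) [ 0.2819 -0.4884 -0.1945]
[[148.5, 189.4], [157.8, 175.1]]
[[210.8, 194.5], [215.2, 185.2]]
```

View pics/crop.png

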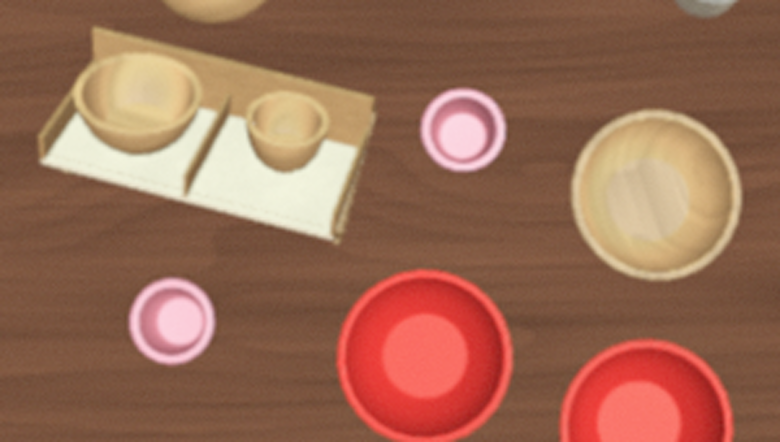

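The crop confirms it: plain light-wood medium at crop (138,100), small at (287,130) and large at (657,195). The pink and red ones are look-alikes. Moving.

>>> play_rows --moves '[0,0,0,-0.04,-0.01,0,-0.1,0,0,0,-0.04,-0.01,0,-0.1,0,0,0,-0.04,-0.01,0,-0.1,0,0,0,-0.04,-0.01,0,-0.1,0,0,0,-0.04,-0.01,0,-0.1,0,0,0,-0.04,-0.01,0,-0.1,0,0,0,-0.04,-0.01,0,-0.1,0,0,0,-0.04,-0.01,0,-0.1]' --grip_force 40

```text
time: 0.77
ee_pos: [0.4524, 0.3778, 0.2479]
ee_rot: [-0.466, -3.106, 0.001]
wrist_force: [-0.4, 0.8, 0.3]
finger_gap: 0.0383
finger_force: 0.0
```

>>> play_rows --moves '[0,0,-7,0,0,0,-0.1,0,0,-7,0,0,0,-0.1,0,0,-7,0,0,0,-0.1,0,0,-7,0,0,0,-0.1,0,0,-7,0,0,0,-0.1,0,0,-7,0,0,0,-0.1,0,0,-7,0,0,0,-0.1,0,0,-7,0,0,0,-0.1]'

```text
time: 1.43
ee_pos: [0.4508, 0.3791, 0.2477]
ee_rot: [1.056, -2.958, 0.0]
wrist_force: [0.3, -0.5, 0.2]
finger_gap: 0.0383
finger_force: 0.0
```

>>> play_rows --moves '[0,0,-7,0,0,0,-0.1,0,0,-7,0,0,0,-0.1,0,0,-7,0,0,0,-0.1,0,0,-7,0,0,0,-0.1,0,0,-5,0,0,0,-0.1,0,0,0,0,0,0,-0.1]'

```text
time: 1.93
ee_pos: [0.4509, 0.3791, 0.2477]
ee_rot: [1.846, -2.54, -0.0]
wrist_force: [-0.2, -0.8, 0.0]
finger_gap: 0.0386
finger_force: 0.0
```

```bash
python3 -c "
from plan import *
s=manip.observe();print(s['time'],np.round(s['joint_pos'],2),np.round(s['ee_pos'],3),s['finger_gap'])
delta(*grasp('med',.007,.06)[:2])"
```

```text
1.9333 [ 0.59  0.41  0.13  1.29  0.   -0.67] [0.451 0.379 0.248] 0.038635057930737265
shift(now axes) [ 0.0418 -0.1659  0.0708] turn [-28.95   0.48  -2.06] 29.0 shift(target axes) [ 0.0478 -0.178  -0.0176]
```

>>> play_rows --moves '[0,0,-1,0.01,-0.04,0,-0.1,0,0,-1,0.01,-0.04,0,-0.1,0,0,0,0.01,-0.04,0,-0.1,0,0,0,0.01,-0.04,0,-0.1,-7,0,0,0,0,0,-0.1,-7,0,0,0,0,0,-0.1,-7,0,0,0,0,0,-0.1,-7,0,0,0,0,0,-0.1]'

```text
time: 2.6
ee_pos: [0.5912, 0.2929, 0.248]
ee_rot: [1.724, -2.297, -0.453]
wrist_force: [1.0, 0.2, -0.1]
finger_gap: 0.0381
finger_force: 0.0
```

```bash
python3 -c "
from plan import *
s=manip.observe();print(s['time'],np.round(s['joint_pos'],2),np.round(s['ee_pos'],3),s['finger_gap'])
delta(*grasp('med',.007,.06)[:2])
delta(*grasp('med',.007,.0)[:2])"
```

```text
2.6 [ 0.27  0.99  1.12  2.03  0.2  -1.05] [0.591 0.293 0.248] 0.03809537552280439
shift(now axes) [ 0.0032 -0.0323  0.0637] turn [-6.63  0.08 -0.3 ] 6.6 shift(target axes) [ 0.0033 -0.0394  0.0595]
shift(now axes) [ 0.0033 -0.0253  0.1233] turn [-6.63  0.08 -0.3 ] 6.6 shift(target axes) [ 0.0033 -0.0394  0.1195]
```

>>> play_rows --moves '[0,0,0,0.001,-0.016,0.032,-0.1,0,0,0,0.002,-0.016,0.032,-0.1,-6.6,0,0,0,0,0,-0.1,0,0,0,0,0,0,-0.1]'

```text
time: 2.93
ee_pos: [0.5819, 0.284, 0.1495]
ee_rot: [1.644, -2.206, -0.543]
wrist_force: [1.6, -0.1, -7.0]
finger_gap: 0.0383
finger_force: 0.0
```

```bash
python3 -c "
from plan import *
s=manip.observe();print(s['time'],np.round(s['joint_pos'],2),np.round(s['ee_pos'],3),s['finger_gap'])
delta(*grasp('med',.007,.0)[:2])
p,d=snap('side','s1'); cv2.imwrite('pics/s1c.png',cv2.resize(p[60:220,180:340,::-1],None,fx=3.5,fy=3.5))"
```

```text
2.9333 [ 0.26  1.07  0.96  1.93  0.22 -1.08] [0.582 0.284 0.149] 0.03827543772937055
shift(now axes) [-0.0087  0.0027  0.0299] turn [ 0.35 -1.92 -1.23] 2.3 shift(target axes) [-0.0077  0.0027  0.0302]
```

View pics/s1c.png

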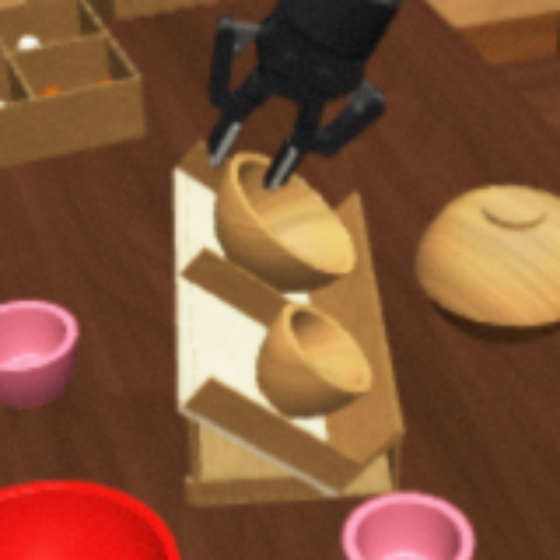

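The fingers straddle the medium's upslope rim, tips at crop (215,155) outside and (275,180) inside. About 30 mm still to go.

>>> play_rows --moves '[0,-1.9,-1.2,-0.008,0.003,0.008,-0.1,0,0,0,0,0,0.01,-0.1,0,0,0,0,0,0,-0.1,0,0,0,0,0,0,-0.1]'

```text
time: 3.32
ee_pos: [0.5953, 0.3025, 0.1725]
ee_rot: [1.747, -2.277, -0.543]
wrist_force: [-0.2, 0.5, 1.2]
finger_gap: 0.0384
finger_force: 0.0
```

```bash
python3 -c "
from plan import *
s=manip.observe();print(s['time'],np.round(s['joint_pos'],2),np.round(s['ee_pos'],3),s['finger_gap'],s['wrist_force'])
delta(*grasp('med',.007,.0)[:2])"
```

```text
3.3167 [ 0.26  0.97  0.86  1.81  0.25 -1.09] [0.595 0.303 0.172] 0.03844429579088178 [-0.17392729  0.5240703   1.22607596]
shift(now axes) [0.0159 0.0028 0.0534] turn [-4.31  2.38  1.49] 5.1 shift(target axes) [ 0.0137 -0.0016  0.0541]
```

>>> play_rows --moves '[0,0,0,0,0,0,-0.1,0,0,0,0,0,0,-0.1,0,0,0,0,0,0,-0.1,0,0,0,0,0,0,-0.1]'

```text
time: 3.65
ee_pos: [0.5908, 0.3008, 0.164]
ee_rot: [1.732, -2.264, -0.551]
wrist_force: [-0.3, 0.8, -0.3]
finger_gap: 0.0386
finger_force: 0.0
```

```bash
python3 -c "
from plan import *
s=manip.observe();print(s['time'],np.round(s['joint_pos'],2),np.round(s['dq'],2),np.round(s['ee_pos'],3),s['finger_gap'],s['wrist_force'])
delta(*grasp('med',.007,.0)[:2])"
```

```text
3.65 [ 0.26  0.98  0.84  1.81  0.25 -1.09] [ 0.    0.01 -0.02 -0.   -0.   -0.  ] [0.591 0.301 0.164] 0.03857344802239703 [-0.34316199  0.75083566 -0.33893615]
shift(now axes) [0.0123 0.0019 0.0444] turn [-3.34  1.9   1.22] 4.0 shift(target axes) [ 0.0108 -0.0009  0.0448]
```

>>> play_rows --moves '[-3.3,1.9,1.2,0.011,0,0.01,-0.1,0,0,0,0,0,0.01,-0.1,0,0,0,0,0,0,-0.1,0,0,0,0,0,0,-0.1,0,0,0,0,0,0,-0.1,0,0,0,0,0,0,-0.1]'

```text
time: 4.15
ee_pos: [0.5787, 0.2931, 0.1466]
ee_rot: [1.677, -2.219, -0.573]
wrist_force: [-0.4, -0.3, 0.9]
finger_gap: 0.0384
finger_force: 0.0
```

```bash
python3 -c "
from plan import *
s=manip.observe();print(s['time'],np.round(s['joint_pos'],2),np.round(s['dq'],2),np.round(s['ee_pos'],3),s['finger_gap'],s['wrist_force'])
delta(*grasp('med',.007,.0)[:2])"
```

```text
4.15 [ 0.26  1.03  0.87  1.85  0.25 -1.09] [-0. -0.  0. -0. -0.  0.] [0.579 0.293 0.147] 0.038436418877281074 [-0.41318981 -0.28694571  0.85356744]
shift(now axes) [ 0.0001 -0.0008  0.0249] turn [-0.05  0.01  0.05] 0.1 shift(target axes) [ 0.0001 -0.0008  0.0249]
```

Exact now. Descend 25 mm and close.

>>> play_rows --moves '[0,0,0,0,0,0.01,-0.1,0,0,0,0,0,0.015,-0.1,0,0,0,0,0,0,-0.1,0,0,0,0,0,0,-1,0,0,0,0,0,0,-1,0,0,0,0,0,0,-1,0,0,0,0,0,0,-1,0,0,0,0,0,0,-1]'

```text
time: 4.82
ee_pos: [0.5684, 0.2958, 0.1248]
ee_rot: [1.677, -2.221, -0.571]
wrist_force: [2.9, -1.1, 7.1]
finger_gap: 0.0079
finger_force: 41.0
```

```bash
python3 -c "
from plan import *
s=manip.observe();print(s['time'],np.round(s['joint_pos'],2),np.round(s['ee_pos'],3),s['finger_gap'],s['wrist_force'],s['finger_force'])
delta(*grasp('med',.007,.0)[:2])
Rm=R.from_rotvec(s['ee_rot']).as_matrix(); print(Rm.round(3), 'up in tool', Rm.T[:,2].round(3))
"
```

```text
4.8167 [ 0.27  0.99  0.74  1.76  0.25 -1.09] [0.568 0.296 0.125] 0.007883348936158165 [ 2.85393767 -1.06204498  7.07684971] 40.97691507835407
shift(now axes) [-0.0001  0.0005  0.0007] turn [-0.17  0.03  0.01] 0.2 shift(target axes) [-0.0001  0.0005  0.0007]
[[-0.274 -0.843 -0.464]
 [-0.962  0.24   0.133]
 [-0.001  0.482 -0.876]] up in tool [-0.001  0.482 -0.876]
```

>>> play_rows --moves '[0,0,0,0,0.01,-0.018,-1,0,0,0,0,0.014,-0.026,-1,0,0,0,0,0.014,-0.026,-1,5,0,0,0,0,0,-1,5,0,0,0,0,0,-1,5,0,0,0,0,0,-1,5,0,0,0,0,0,-1,0,0,0,0,0,0,-1]' --grip_force 70

```text
time: 5.48
ee_pos: [0.5628, 0.297, 0.2028]
ee_rot: [1.833, -2.419, -0.196]
wrist_force: [-0.6, -0.1, -1.4]
finger_gap: 0.0064
finger_force: 71.0
```

```bash
cat >> plan.py <<'E'
def place(name,th,P0,z,off,w0=xh,depth=.0065):
    # th tilt deg, P0 target axis xy, z of support surface, off = shift of pivot toward held side
    h,r,l=dict(med=(.058,.059,11),small=(.054,.038,7))[name]
    t=np.radians(th); l=np.radians(l); ez=np.r_[0,0,1.]; w0=np.asarray(w0)/np.linalg.norm(w0)
    a=np.cos(t)*ez-np.sin(t)*w0; w=np.cos(t)*w0+np.sin(t)*ez
    B=np.r_[P0[:2],z]+w0*(off-.024)+.024*w
    d=-a*np.cos(l)-w*np.sin(l); x=np.cross(ez,w0)
    p=B+h*a+r*w+depth*d
    return p,np.c_[x,np.cross(d,x),d]
E
python3 -c "
from plan import *
s=manip.observe();print(s['time'],np.round(s['joint_pos'],2),np.round(s['ee_pos'],3),s['finger_gap'],s['wrist_force'],s['finger_force'])
p,Rm=place('med',20,L,.014,.005);print(p)
delta(p,Rm)
delta(p+[0,0,.1],Rm)
snap('side','s2')"
```

```text
5.4833 [ 0.34  0.64  0.38  1.44  0.09 -0.96] [0.563 0.297 0.203] 0.006445273400558388 [-0.58678504 -0.10618404 -1.4386128 ] 70.97475774149643
[ 0.46536183 -0.21899757  0.09046987]
shift(now axes) [ 0.5229 -0.0634  0.1043] turn [ 0.33 -0.13  0.19] 0.4 shift(target axes) [ 0.5229 -0.0646  0.1035]
shift(now axes) [ 0.5231 -0.0472  0.0056] turn [ 0.33 -0.13  0.19] 0.4 shift(target axes) [ 0.5229 -0.0489  0.0047]
```

View pics/s2.png

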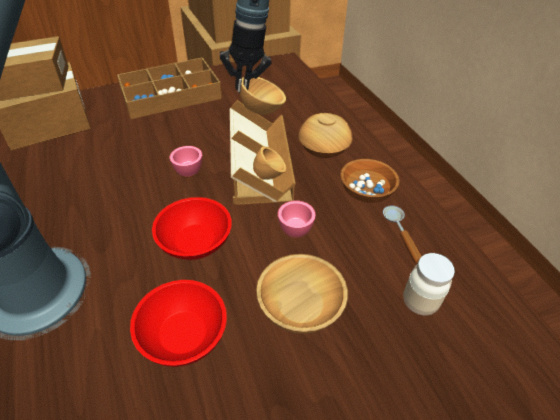

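The medium is held at (263,95), tilted about 20°, and its weight shows on the wrist. Carrying it over to the large.

>>> play_rows --moves '[0,0,0,0.02,0,-0.02,-1,0,0,0,0.04,-0.004,-0.005,-1,0,0,0,0.04,-0.004,0,-1,0,0,0,0.04,-0.004,0,-1,0,0,0,0.04,-0.004,0,-1,0,0,0,0.04,-0.004,0,-1,0,0,0,0.04,-0.004,0,-1,0,0,0,0.04,-0.004,0,-1]'

```text
time: 6.2
ee_pos: [0.5165, -0.0035, 0.2236]
ee_rot: [1.83, -2.424, -0.198]
wrist_force: [1.0, 0.4, -2.5]
finger_gap: 0.0065
finger_force: 70.9
```

>>> play_rows --moves '[0,0,0,0.04,-0.004,0,-1,0,0,0,0.04,-0.004,0,-1,0,0,0,0.04,-0.004,0,-1,0,0,0,0.04,-0.004,0,-1,0,0,0,0.04,-0.003,0.01,-1,0,0,0,0.02,0,0.02,-1,0,0,0,0.004,0,0.02,-1,0,0,0,0,0,0,-1]'

```text
time: 6.87
ee_pos: [0.4629, -0.2212, 0.1678]
ee_rot: [1.824, -2.425, -0.207]
wrist_force: [-0.8, -0.2, -2.9]
finger_gap: 0.0065
finger_force: 71.0
```

```bash
python3 -c "
from plan import *
s=manip.observe();print(s['time'],np.round(s['joint_pos'],2),np.round(s['ee_pos'],3),s['finger_gap'],s['wrist_force'],s['finger_force'])
p,Rm=place('med',20,L,.014,.005);print(p)
delta(p,Rm)
p,d=snap('side','s3'); cv2.imwrite('pics/s3c.png',cv2.resize(p[120:360,180:460,::-1],None,fx=2.4,fy=2.4))
p,d=snap('top'); np.savez('top3',p=p,d=d)"
```

```text
6.8667 [-0.55  0.43 -0.06  1.24 -0.04 -1.83] [ 0.463 -0.221  0.168] 0.00648011014183523 [-0.8143295  -0.15469069 -2.93630883] 70.98917575240193
[ 0.46536183 -0.21899757  0.09046987]
shift(now axes) [-0.0026 -0.0147  0.0759] turn [ 0.68  0.16 -0.21] 0.7 shift(target axes) [-0.0028 -0.0138  0.0761]
```

View pics/s3c.png

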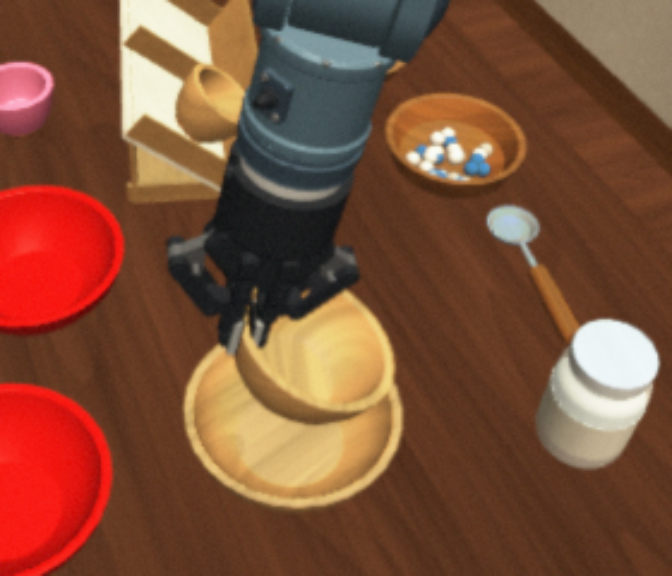

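The medium (crop 330,360) is above the large's floor, held edge on the robot side, with the bystanders clear. Lowering.

>>> play_rows --moves '[0,0,0,-0.001,-0.005,0.02,-1,0,0,0,-0.001,-0.004,0.02,-1,0,0,0,0,-0.003,0.015,-1,0,0,0,0,-0.001,0.008,-1,0,0,0,0,-0.001,0.004,-1,0,0,0,0,0,0,-1,0,0,0,0,0,0,-1]'

```text
time: 7.55
ee_pos: [0.4693, -0.2187, 0.1038]
ee_rot: [1.832, -2.424, -0.193]
wrist_force: [-0.1, -0.5, -1.5]
finger_gap: 0.0062
finger_force: 71.0
```

```bash
python3 -c "
from plan import *
s=manip.observe();print(s['time'],np.round(s['ee_pos'],4),s['finger_gap'],s['wrist_force'],s['torque'],s['finger_force'])
p,Rm=place('med',20,L,.014,.005)
delta(p,Rm)"
```

```text
7.55 [ 0.4693 -0.2187  0.1038] 0.006227823678920823 [-0.05513111 -0.52805379 -1.49288668] [-0.06414394 -0.09867417  0.00941469] 70.95612926008471
shift(now axes) [0.0013 0.0016 0.0137] turn [ 0.15 -0.09  0.06] 0.2 shift(target axes) [0.0014 0.0016 0.0137]
```

>>> play_rows --moves '[0,0,0,0,0,0.004,-1,0,0,0,0,0,0.003,-1,0,0,0,0,0,0.002,-1,0,0,0,0,0,0.001,-1,0,0,0,0,0,0,-1,0,0,0,0,0,0,-1]'

```text
time: 8.05
ee_pos: [0.4668, -0.2182, 0.0929]
ee_rot: [1.831, -2.424, -0.194]
wrist_force: [0.6, 0.2, -1.5]
finger_gap: 0.0063
finger_force: 70.8
```

>>> play_rows --moves '[0,0,0,0,0,0.001,-1,0,0,0,0,0,0.001,-1,0,0,0,0,0,0,-1]'

```text
time: 8.3
ee_pos: [0.4663, -0.2181, 0.0919]
ee_rot: [1.831, -2.423, -0.194]
wrist_force: [-3.6, 0.5, 7.2]
finger_gap: 0.0063
finger_force: 71.2
```

Contact: the wrist force jumped to +7 N up. Hold briefly, release, retreat.

>>> play_rows --moves '[0,0,0,0,0,0,-1,0,0,0,0,0,0,-1,0,0,0,0,0,0,-0.3,0,0,0,0,0,0,-0.3,0,0,0,0,0,0,-0.3,0,0,0,0,0,-0.02,-0.3,0,0,0,0,0,-0.04,-0.3,0,0,0,0,0,-0.04,-0.3]'

```text
time: 8.97
ee_pos: [0.4806, -0.2215, 0.1892]
ee_rot: [1.83, -2.422, -0.201]
wrist_force: [0.9, -0.2, 0.4]
finger_gap: 0.0301
finger_force: 0.0
```

>>> play_rows --moves '[0,0,0,-0.04,0,-0.01,-0.3,0,0,0,-0.04,0.004,0,-0.3,0,0,0,-0.04,0.004,0,-0.3,0,0,0,-0.04,0.004,0,-0.3,0,0,0,-0.04,0.004,0,-0.3,0,0,0,-0.04,0.004,0,-0.3,0,0,0,-0.04,0.004,0,-0.3,0,0,0,0,0,0,-0.3]'

```text
time: 9.63
ee_pos: [0.5378, 0.0596, 0.2029]
ee_rot: [1.842, -2.418, -0.197]
wrist_force: [0.4, -1.1, -0.7]
finger_gap: 0.0295
finger_force: 0.0
```

```bash
cat > chk.py <<'E'
from plan import *
import sys
p,d=snap('side',sys.argv[1]); W=cloud('side',d)
pt,dt=snap('top',sys.argv[1]+'t'); Wt=cloud('top',dt)
def rimplane(W,r,h,c0):
    x=W.reshape(-1,3); x=x[np.isfinite(x[:,2])]
    rr=np.hypot(*(x[:,:2]-c0[:2]).T); x=x[(abs(rr-r)<.015)&(abs(x[:,2]-h)<.012)]
    return x
cv2.imwrite('pics/%s_c.png'%sys.argv[1],np.hstack([cv2.resize(p[225:345,240:370,::-1],(390,360)),cv2.resize(pt[165:265,303:411,::-1],(389,360))]))
s=manip.observe();print(s['time'],np.round(s['joint_pos'],2),np.round(s['ee_pos'],4),s['finger_gap'],s['wrist_force'])
# radial height profile about L in top cloud
x=Wt.reshape(-1,3); x=x[np.isfinite(x[:,2])]; rr=np.hypot(*(x[:,:2]-L[:2]).T)
for a,b in((0,20),(20,34),(34,44),(44,52),(54,62),(64,70),(70,77),(78,86),(90,110)):
    k=(rr>a/1e3)&(rr<b/1e3); ang=np.arctan2(*(x[k,:2]-L[:2]).T[::-1])
    print(a,b,[round(1e3*np.median(x[k,2][(ang>q)&(ang<q+np.pi/2)]),1) for q in np.arange(-np.pi,np.pi-.1,np.pi/2)])
E
python3 chk.py n1; python3 -c "
from plan import *
for b in(.06,0): delta(*grasp('small',.007,b)[:2])"
```

```text
9.7333 [-0.04  0.46  0.07  1.34  0.04 -1.34] [0.5374 0.0544 0.2027] 0.029955484752001195 [-0.12874197 -0.6303296  -0.10101226]
0 20 [np.float64(26.7), np.float64(27.4), np.float64(28.1), np.float64(27.6)]
20 34 [np.float64(27.1), np.float64(30.7), np.float64(27.8), np.float64(28.1)]
34 44 [np.float64(33.3), np.float64(46.0), np.float64(37.4), np.float64(28.1)]
44 52 [np.float64(47.1), np.float64(68.3), np.float64(55.4), np.float64(35.3)]
54 62 [np.float64(69.1), np.float64(70.4), np.float64(70.0), np.float64(52.9)]
64 70 [np.float64(43.8), np.float64(36.4), np.float64(36.1), np.float64(69.6)]
70 77 [np.float64(46.3), np.float64(46.0), np.float64(47.5), np.float64(47.4)]
78 86 [np.float64(59.6), np.float64(59.3), np.float64(58.1), np.float64(55.5)]
90 110 [np.float64(-0.5), np.float64(0.4), np.float64(-0.3), np.float64(-0.2)]
shift(now axes) [-0.093  -0.0345  0.0531] turn [-23.78  -0.17   0.19] 23.8 shift(target axes) [-0.093  -0.0528  0.035 ]
shift(now axes) [-0.0932 -0.0103  0.108 ] turn [-23.78  -0.17   0.19] 23.8 shift(target axes) [-0.093  -0.0528  0.095 ]
```

View pics/n1_c.png

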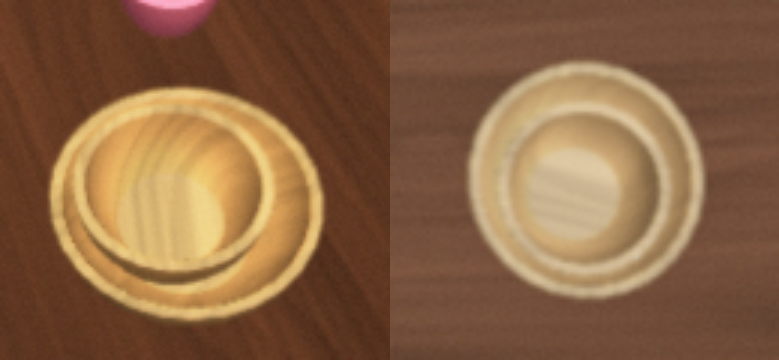

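The medium sits level and fully down: floor at about 28 mm and rim at about 70 mm all round, slightly off centre. I'll measure the offset on the way to the small cover.

```bash
cat > fit.py <<'E'
from plan import *
def circ(P):
    for _ in range(10):
        A=np.c_[2*P,np.ones(len(P))]
        c=np.linalg.lstsq(A,(P**2).sum(1),rcond=None)[0]; r=np.sqrt(c[2]+c[:2]@c[:2])
        e=abs(np.hypot(*(P-c[:2]).T)-r); P=P[e<max(.003,np.percentile(e,90))]
    return c[:2].round(4),r.round(4),len(P)
p,d=snap('top'); x=cloud('top',d).reshape(-1,3); x=x[np.isfinite(x[:,2])]; x=x[np.hypot(*(x[:,:2]-L[:2]).T)<.12]
rr=np.hypot(*(x[:,:2]-L[:2]).T)
print('large',circ(x[(x[:,2]>.052)&(x[:,2]<.064)&(rr>.074)][:,:2]))
print('med rim',circ(x[(x[:,2]>.0655)&(rr<.085)][:,:2]),'med floor',x[abs(x[:,2]-.028)<.003][:,:2].mean(0))
E
python3 fit.py
```

```text
large (array([ 0.5031, -0.2294]), np.float64(0.0804), 429)
med rim (array([ 0.4964, -0.2257]), np.float64(0.0584), 324) med floor [ 0.5006715  -0.22223285]
```

>>> play_rows --moves '[0,0,0,-0.04,0,0,-0.2,0,0,0,-0.04,-0.01,0,-0.2,0,0,0,-0.013,-0.025,0,-0.2,-6,0,0,0,0,0,-0.2,-6,0,0,0,0,0,-0.2,-6,0,0,0,0,0,-0.2,-5.8,0,0,0,0,0,-0.2,0,0,0,0,0,0,-0.2]'

```text
time: 10.45
ee_pos: [0.5984, 0.1296, 0.1884]
ee_rot: [1.645, -2.191, -0.614]
wrist_force: [0.5, -1.2, -3.7]
finger_gap: 0.0344
finger_force: 0.0
```

```bash
python3 -c "
from plan import *
s=manip.observe();print(s['time'],np.round(s['joint_pos'],2),np.round(s['dq'],2))
for b in(.06,.025,0): delta(*grasp('small',.007,b)[:2])"
```

```text
10.45 [ 0.03  1.05  1.    2.05  0.16 -1.3 ] [ 0.02 -0.18 -0.26 -0.25 -0.02  0.02]
shift(now axes) [-0.0042 -0.0119  0.0441] turn [-1.4  -0.2  -0.36] 1.5 shift(target axes) [-0.0039 -0.013   0.0438]
shift(now axes) [-0.0043 -0.0111  0.0791] turn [-1.4  -0.2  -0.36] 1.5 shift(target axes) [-0.0039 -0.013   0.0788]
shift(now axes) [-0.0044 -0.0105  0.1041] turn [-1.4  -0.2  -0.36] 1.5 shift(target axes) [-0.0039 -0.013   0.1038]
```

Medium is 8 mm from the large's axis, well within 18 mm. Now the small one: settle and approach.

>>> play_rows --moves '[0,0,0,-0.002,-0.006,0.02,-0.2,0,0,0,0,-0.006,0.024,-0.2,0,0,0,0,0,0,-0.2,0,0,0,0,0,0,-0.2,0,0,0,0,0,0,-0.2,0,0,0,0,0,0,-0.2]'

```text
time: 10.95
ee_pos: [0.5877, 0.1379, 0.1567]
ee_rot: [1.663, -2.202, -0.6]
wrist_force: [-0.2, -0.5, 0.3]
finger_gap: 0.0344
finger_force: 0.0
```

```bash
python3 -c "
from plan import *
s=manip.observe();print(s['time'],np.round(s['joint_pos'],2),np.round(s['dq'],2))
for b in(.06,.025,0): delta(*grasp('small',.007,b)[:2])"
```

```text
10.95 [ 0.05  0.97  0.76  1.87  0.16 -1.29] [ 0.01  0.01  0.02 -0.    0.    0.  ]
shift(now axes) [ 0.0011 -0.0059  0.0106] turn [-2.53  0.01  0.04] 2.5 shift(target axes) [ 0.0011 -0.0064  0.0104]
shift(now axes) [ 0.0011 -0.0043  0.0456] turn [-2.53  0.01  0.04] 2.5 shift(target axes) [ 0.0011 -0.0064  0.0454]
shift(now axes) [ 0.0011 -0.0032  0.0706] turn [-2.53  0.01  0.04] 2.5 shift(target axes) [ 0.0011 -0.0064  0.0704]
```

>>> play_rows --moves '[-2.5,0,0,0.001,-0.006,0.01,-0.2,0,0,0,0,0,0.015,-0.2,0,0,0,0,0,0.015,-0.2,0,0,0,0,0,0,-0.2,0,0,0,0,0,0,-0.2]'

```text
time: 11.37
ee_pos: [0.5707, 0.1418, 0.1184]
ee_rot: [1.639, -2.169, -0.646]
wrist_force: [-0.1, 0.1, 1.3]
finger_gap: 0.0345
finger_force: 0.0
```

```bash
python3 -c "
from plan import *
s=manip.observe();print(s['time'],np.round(s['joint_pos'],2),np.round(s['dq'],2),s['wrist_force'])
delta(*grasp('small',.007,0)[:2])
p,d=snap('side'); cv2.imwrite('pics/s4c.png',cv2.resize(p[80:220,200:340,::-1],None,fx=4,fy=4))"
```

```text
11.3667 [ 0.05  0.99  0.66  1.8   0.17 -1.3 ] [-0.   -0.01  0.04  0.02  0.    0.  ] [-0.06589211  0.09746018  1.276383  ]
shift(now axes) [ 0.0002 -0.0002  0.0287] turn [ 0.21 -0.08  0.03] 0.2 shift(target axes) [ 0.0002 -0.0001  0.0287]
```

View pics/s4c.png

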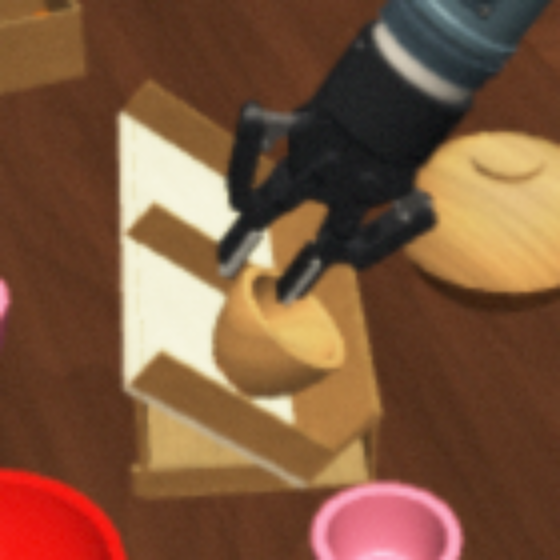

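The fingers straddle the small cover's upslope rim, tips at crop (228,270) and (290,295). Descend and close.

>>> play_rows --moves '[0,0,0,0,0,0.014,-0.2,0,0,0,0,0,0.014,-0.2,0,0,0,0,0,0,-0.2,0,0,0,0,0,0,-0.2,0,0,0,0,0,0,-1,0,0,0,0,0,0,-1,0,0,0,0,0,0,-1,0,0,0,0,0,0,-1]' --grip_force 50

```text
time: 12.08
ee_pos: [0.557, 0.146, 0.0948]
ee_rot: [1.641, -2.171, -0.645]
wrist_force: [3.9, -0.7, 6.6]
finger_gap: 0.0081
finger_force: 48.8
```

>>> play_rows --moves '[0,0,0,0,0,0,-1,0,0,0,0,0.011,-0.016,-1,0,0,0,0,0.017,-0.025,-1,0,0,0,0,0.017,-0.025,-1,6,0,0,0,0,0,-1,6,0,0,0,0,0,-1,6,0,0,0,0,0,-1,0,0,0,0,0,0,-1]'

```text
time: 12.75
ee_pos: [0.5492, 0.1473, 0.1739]
ee_rot: [1.788, -2.361, -0.316]
wrist_force: [-0.9, 0.2, -1.0]
finger_gap: 0.0082
finger_force: 49.0
```

```bash
python3 -c "
from plan import *
s=manip.observe();print(s['time'],np.round(s['joint_pos'],2),np.round(s['ee_pos'],3),s['finger_gap'],s['wrist_force'],s['finger_force'])
p,Rm=place('small',20,[.497,-.2255],.028,.004,depth=.007);print(p)
delta(p,Rm)
delta(p+[0,0,.07],Rm)"
```

```text
12.75 [ 0.1   0.61  0.22  1.44  0.1  -1.21] [0.549 0.147 0.174] 0.008203841586020147 [-0.89749976  0.15693192 -0.95875246] 48.964668595581315
[ 0.47645039 -0.21964838  0.09312806]
shift(now axes) [ 0.3728 -0.0498  0.0709] turn [ 2.33 -0.15  0.15] 2.3 shift(target axes) [ 0.3728 -0.0479  0.0718]
shift(now axes) [ 0.3729 -0.0313  0.0033] turn [ 2.33 -0.15  0.15] 2.3 shift(target axes) [ 0.3728 -0.0321  0.0036]
```

>>> play_rows --moves '[0,0,0,0,0.01,-0.035,-1,0,0,0,0.04,-0.003,0,-1,0,0,0,0.04,-0.003,0,-1,0,0,0,0.04,-0.003,0,-1,0,0,0,0.04,-0.003,0,-1,0,0,0,0.04,-0.003,0,-1,0,0,0,0.04,-0.003,0,-1,0,0,0,0.04,-0.003,0,-1]'

```text
time: 13.42
ee_pos: [0.4963, -0.1305, 0.2048]
ee_rot: [1.785, -2.362, -0.322]
wrist_force: [0.3, 0.1, -1.4]
finger_gap: 0.0076
finger_force: 49.1
```

>>> play_rows --moves '[0,0,0,0.04,-0.005,0,-1,0,0,0,0.03,-0.005,0.01,-1,0,0,0,0.022,-0.005,0.015,-1,0,0,0,0,-0.004,0.015,-1,0,0,0,0,0,0,-1,0,0,0,0,0,0,-1]'

```text
time: 13.92
ee_pos: [0.4785, -0.2191, 0.1605]
ee_rot: [1.784, -2.363, -0.324]
wrist_force: [0.1, -0.4, -0.3]
finger_gap: 0.008
finger_force: 49.1
```

```bash
python3 -c "
from plan import *
s=manip.observe();print(s['time'],np.round(s['joint_pos'],2),np.round(s['ee_pos'],3),s['finger_gap'],s['wrist_force'],s['finger_force'])
p,Rm=place('small',22,[.497,-.2255],.028,.004,depth=.007);print(p)
delta(p,Rm)
p,d=snap('side'); cv2.imwrite('pics/s5c.png',cv2.resize(p[150:350,200:400,::-1],None,fx=2.8,fy=2.8))"
```

```text
13.9167 [-0.51  0.55  0.09  1.37 -0.06 -1.8 ] [ 0.478 -0.219  0.161] 0.00798189628892243 [ 0.08177735 -0.43566792 -0.27078591] 49.10381210807827
[ 0.47866066 -0.22027777  0.09453206]
shift(now axes) [ 0.0011 -0.0182  0.0634] turn [0.59 0.02 0.02] 0.6 shift(target axes) [ 0.0011 -0.0176  0.0636]
```

View pics/s5c.png

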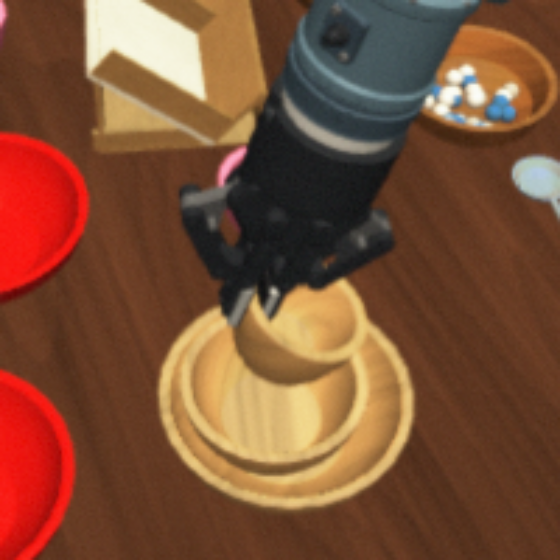

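The small (crop 300,330) is above the medium's floor, tilted, held edge high. Lowering.

>>> play_rows --moves '[0,0,0,0.001,-0.006,0.02,-1,0,0,0,0,-0.006,0.02,-1,0,0,0,0,-0.003,0.01,-1,0,0,0,0,-0.001,0.004,-1,0,0,0,0,0,0,-1,0,0,0,0,0,0,-1]'

```text
time: 14.47
ee_pos: [0.4803, -0.2202, 0.1058]
ee_rot: [1.787, -2.363, -0.316]
wrist_force: [-0.1, -0.1, -0.9]
finger_gap: 0.0079
finger_force: 49.1
```

>>> play_rows --moves '[0,0,0,0,-0.001,0.002,-1,0,0,0,0,0,0.002,-1,0,0,0,0,0,0,-1,0,0,0,0,0,0,-1]'

```text
time: 14.8
ee_pos: [0.4798, -0.2204, 0.1011]
ee_rot: [1.786, -2.364, -0.316]
wrist_force: [-0.2, -0.3, -0.8]
finger_gap: 0.0081
finger_force: 49.3
```

>>> play_rows --moves '[0,0,0,0,0,0.001,-1,0,0,0,0,0,0.001,-1,0,0,0,0,0,0,-1,0,0,0,0,0,0,-1]'

```text
time: 15.13
ee_pos: [0.4791, -0.2202, 0.0988]
ee_rot: [1.786, -2.363, -0.317]
wrist_force: [-0.9, -0.5, 0.1]
finger_gap: 0.0079
finger_force: 49.2
```

>>> play_rows --moves '[0,0,0,0,0,0.001,-1,0,0,0,0,0,0.001,-1,0,0,0,0,0,0,-1,0,0,0,0,0,0,-1]'

```text
time: 15.47
ee_pos: [0.4786, -0.22, 0.0968]
ee_rot: [1.786, -2.363, -0.317]
wrist_force: [-0.5, 0.2, 0.1]
finger_gap: 0.0078
finger_force: 49.2
```

>>> play_rows --moves '[0,0,0,0,0,0.001,-1,0,0,0,0,0,0.001,-1,0,0,0,0,0,0,-1,0,0,0,0,0,0,-1]'

```text
time: 15.8
ee_pos: [0.4783, -0.22, 0.0951]
ee_rot: [1.786, -2.364, -0.316]
wrist_force: [-0.2, 0.5, 1.1]
finger_gap: 0.0078
finger_force: 49.5
```

>>> play_rows --moves '[0,0,0,0,0,0.001,-1,0,0,0,0,0,0,-1,0,0,0,0,0,0,-1]'

```text
time: 16.05
ee_pos: [0.4781, -0.22, 0.0946]
ee_rot: [1.786, -2.364, -0.316]
wrist_force: [-1.0, 0.8, 5.2]
finger_gap: 0.0077
finger_force: 50.4
```

Firm contact (5 N). Hold, release with a small opening, retreat.

>>> play_rows --moves '[0,0,0,0,0,0,-1,0,0,0,0,0,0,-1,0,0,0,0,0,0,-0.4,0,0,0,0,0,0,-0.4,0,0,0,0,0,0,-0.4,0,0,0,0,0,-0.02,-0.4,0,0,0,0,0,-0.04,-0.4,0,0,0,0,0,-0.04,-0.4]'

```text
time: 16.72
ee_pos: [0.5021, -0.2261, 0.19]
ee_rot: [1.785, -2.362, -0.323]
wrist_force: [1.5, -0.2, 0.1]
finger_gap: 0.0254
finger_force: 0.0
```

>>> play_rows --moves '[0,0,0,-0.04,0,-0.01,-0.4,0,0,0,-0.04,0,0,-0.4,0,0,0,-0.04,0,0,-0.4,0,0,0,-0.04,0,0,-0.4,0,0,0,-0.04,0,0,-0.4,0,0,0,-0.04,0,0,-0.4,0,0,0,0,0,0,-0.4,0,0,0,0,0,0,-0.4]'

```text
time: 17.38
ee_pos: [0.5717, 0.0054, 0.1992]
ee_rot: [1.791, -2.359, -0.316]
wrist_force: [0.0, -0.6, -0.3]
finger_gap: 0.0257
finger_force: 0.0
```

```bash
python3 chk.py n2; python3 - <<'E'
exec(open('fit.py').read())
m=np.array([.4966,-.2256]); rm=np.hypot(*(x[:,:2]-m).T)
q=x[(x[:,2]>.072)&(rm<.05)]
print('small rim',circ(q[:,:2]),'z',np.percentile(q[:,2],[5,50,95])); A=np.c_[q[:,:2]-m,np.ones(len(q))]; print('tilt deg',np.degrees(np.linalg.lstsq(A,q[:,2],rcond=None)[0][:2]))
f=x[rm<.02]; print('small floor z',np.median(f[:,2]))
E
```

```text
17.4833 [-0.13  0.63  0.32  1.53  0.04 -1.42] [0.5713 0.0029 0.1994] 0.02544054356804704 [-0.19873671 -1.03630605 -0.07620581]
0 20 [np.float64(41.6), np.float64(47.9), np.float64(43.6), np.float64(41.1)]
20 34 [np.float64(48.4), np.float64(79.5), np.float64(78.9), np.float64(41.6)]
34 44 [np.float64(71.8), np.float64(49.9), np.float64(39.3), np.float64(47.7)]
44 52 [np.float64(68.8), np.float64(68.0), np.float64(55.3), np.float64(77.5)]
54 62 [np.float64(69.4), np.float64(70.9), np.float64(69.9), np.float64(53.1)]
64 70 [np.float64(40.8), np.float64(36.0), np.float64(36.4), np.float64(69.7)]
70 77 [np.float64(46.6), np.float64(46.1), np.float64(47.4), np.float64(48.0)]
78 86 [np.float64(59.0), np.float64(59.6), np.float64(58.7), np.float64(55.3)]
90 110 [np.float64(-0.3), np.float64(-0.4), np.float64(-0.4), np.float64(-0.5)]
large (array([ 0.5033, -0.2291]), np.float64(0.0803), 431)
med rim (array([ 0.4963, -0.2252]), np.float64(0.0579), 324) med floor [ 0.52759312 -0.19648409]
small rim (array([ 0.4906, -0.2245]), np.float64(0.0379), 225) z [0.07520044 0.08115683 0.08404585]
tilt deg [-0.83209956  0.6943594 ]
small floor z 0.041713160713437336
```

View pics/n2_c.png

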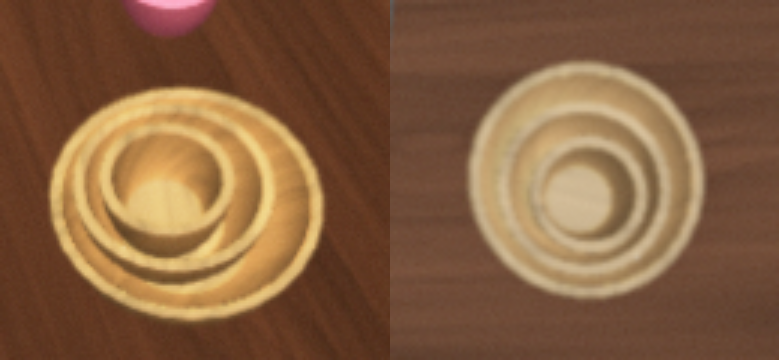

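All three are nested, level and fully down: small floor 42 mm and rim 81 mm, offsets about 6 and 8 mm, arm clear. Handing in.

```bash
python3 -c "
from rig import manip
print(manip.finish_job())"
```

```text
the job is handed in; nothing more can be done
None
```

The job is handed in: the medium cover sits in the large one and the small in the medium, both hollow side up, level, fully down and 6–8 mm off centre; no verdict came back.

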